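Sweep the loose bottle caps off the bench into the wash tub

ROBOT

A 7-joint arm with a two-finger parallel gripper is mounted at the origin on the work surface. World frame = base frame: x ahead of the robot, y to its left, z up, the work surface at z = 0. Lengths are in m, angles in rad, forces in N, time in s.
With the tool pointing down it reaches from about 0.4 to 0.875 m from the base axis. Payload 19.3 kg.
Tool frame: the origin (TCP) lies at the very end of the fingers, on their centre line; the grasp point (between the pads) lies 19 mm behind it; z points along the fingers, y is the line along which they close (so a half turn about z gives the same grasp; the last joint's range is limited). The gripper opens to 85 mm and grips with 20 to 120 N. Pads are 22 mm wide; open, the fingers measure 114 mm over their backs; the gripper's body (76 mm by 85 mm) begins 54 mm behind the grasp point. The pads swing forward as they close: fully open they stand 13 mm farther back than shut.
Start: joints at [-1.246, 0.521, -0.036, 1.599, 0.021, 1.021, -0.113], TCP at [0.24, 0.577, 0.231] pointing down, gripper open.
Joint ranges: [-2.91, 2.91], [-0.3, 2.13], [-1.5, 1.42], [0.17, 2.43], [-1.26, 4.41], [0.16, 1.93], [-2.52, 2.52]. Speed limits (rad/s): [1.89, 1.89, 2.39, 2.39, 3.01, 3.01, 3.01].

INTERFACE

Orientations are given as a rotation vector (axis times angle).
In Python, from workcell import readout, cams, arm gives the robot as it stands.
- The arm moves only by the tool send_rows, never from a script. Its argument "deltas" is a list of rows, each a list of 7 numbers: the shift along the tool's x, y, z in mm, then the turn, a rotation vector about the tool's x, y, z in rad, then the finger opening in mm, from 0 to 85.4. A call has exactly 10 rows; each row shifts and turns the commanded pose from where the row before left it, along the tool's axes as they then stand; what a row does not reach is not made up. A row lasts 1/8 s, in which the tool goes at most 62.5 mm and 10.7 degrees, less where a joint would pass 70% of its speed; a pose out of reach is approached as far as the arm can. A call is refused whole if a number of a shift passes 62.5 or a number of a turn 0.188, either way. A call with a gripper value outside its range is refused whole. The fingers move at their own pace and stop on an object; "squeeze" is the grip in N (left out, the last holds). Time passes only in rows, so rows that do not move let the fingers close, or fill a call up. It gives the time, the measured TCP pose, the force, the opening and the grip force at its end, in the units of the state.
- readout.sense(): the state, without advancing time (a new reading comes with each control period).
- cams.camera(name): name is "scene" or "top"; returns a dict with "color" (400x640x3 uint8, red, green, blue), "fx", "fy", "cx", "cy" (pixels), "extrinsics" (4x4, takes a point from world to camera coordinates). Camera axes: x right, y up, looking along -z (the intrinsics and any distortion apply to the point x, -y, -z); pixel columns grow to the right and rows downward; lengths in m; the calibration is good to about 2 mm. A picture is of the moment at which its call begins. There is no depth.
- arm.job_done(): hands the job in; it is judged then, once.
The state is a dict: "t": time; "qpos": joint angles; "qvel": joint speeds; "joint_efforts": joint torques, N m; "tcp_pos": TCP position; "tool_rot": TCP orientation; "contact_force": force on the tool from outside, world axes, zero at the start; "ft_torque": the same for the moment, N m; "opening": finger opening in m; "grasp_force": force on a finger pad.
Only numpy, scipy, OpenCV 4.12 (cv2) and the standard library are available. Lean on these libraries where they do the work, as an engineer would, in place of code of your own. Each camera call takes 0.05 s, during which the arm holds its last target. There are 200 camera calls.

TASK

Clear the three loose screw caps off the lab bench for washing up: sweep each one across the bench top with the fingers and over the far edge, so that it drops into the wash tub standing on the trolley there. Only push them: do not pinch, press down hard on, or pick up a cap. Leave the two bottles beside the caps and the two little ones between them standing where they are.

Things in the scene. Friction and masses are not known exactly. Their poses are not given: they have to be found in the camera images.
- cap_left_center (a point): blue plastic screw cap for a lab bottle, the leftmost of the three as seen from the robot (left is +y): a round cup 54 mm across, 27 mm high, wall and base 4 mm thick, about 22 g, lying loose on the bench on its flat top with the open side up; this point is its centre, 13.5 mm above its underside, on its round axis
- cap_middle_center (a point): blue plastic screw cap for a lab bottle, the middle one of the three as seen from the robot (left is +y): a round cup 54 mm across, 27 mm high, wall and base 4 mm thick, about 22 g, lying loose on the bench on its flat top with the open side up; this point is its centre, 13.5 mm above its underside, on its round axis
- cap_right_center (a point): blue plastic screw cap for a lab bottle, the rightmost of the three as seen from the robot (left is +y): a round cup 54 mm across, 27 mm high, wall and base 4 mm thick, about 22 g, lying loose on the bench on its flat top with the open side up; this point is its centre, 13.5 mm above its underside, on its round axis
- cap_left: the same cap (leftmost); origin at the centre of its underside, z axis up while it lies flat on the bench
- cap_middle: the same cap (middle); origin at the centre of its underside, z axis up while it lies flat on the bench
- cap_right: the same cap (rightmost); origin at the centre of its underside, z axis up while it lies flat on the bench
- bench_edge (a point): a point on the far edge of the bench top, at surface height (z = 0), straight ahead of the robot. The edge is straight, parallel to the y axis, without a lip; the top is flat, 35 mm thick, bare but for the caps and bottles. A cap falls once its centre is past the edge
- tub: white open wash tub, fixed, never turned: outside 300 mm along x, 340 along y, 160 high, walls and floor 4 mm, rim turned out 14 mm. Origin at the centre of its underside, 200 mm below the bench surface; the rim is 40 mm below it. The near wall is tucked under the bench edge without a gap. Its place along the edge (y) varies; a cap going over the edge outside its width misses it
- round_bottle: glass lab bottle with a closed blue screw cap, 86 mm diameter, 176 mm high, about 0.55 kg, standing upright to one side of the caps (either side); origin at the centre of its underside. Bystander
- square_bottle: clear plastic bottle of square section, 74 x 74 mm, 168 mm high with its white cap, about 0.45 kg, standing upright on the other side of the caps; origin at the centre of its underside. Bystander
- vial: small glass vial with a white cap, 28 mm diameter, 57 mm high, standing upright in a gap between two of the caps, a little nearer the robot; origin at the centre of its underside. Bystander
- small_bottle: small white plastic bottle, 34 mm diameter, 56 mm high, standing upright in a gap between two of the caps, a little nearer the robot; origin at the centre of its underside. Bystander

How it is judged:
At the end, for the whole second after the job is handed in: All three caps lie at rest inside the wash tub (centres within its walls and below its rim), and each of the four bottles is upright (within 0.2 rad) and within 20 mm of where it stood (x of cap_left_center in the frame of tub between -0.15 and 0.15 m and y of cap_left_center in the frame of tub between -0.17 and 0.17 m and z of cap_left_center in the frame of tub between 0 and 0.13 m and linear speed of each of cap_left, cap_middle, cap_right below 0.03 m/s and x of cap_middle_center in the frame of tub between -0.15 and 0.15 m and y of cap_middle_center in the frame of tub between -0.17 and 0.17 m and z of cap_middle_center in the frame of tub between 0 and 0.13 m and x of cap_right_center in the frame of tub between -0.15 and 0.15 m and y of cap_right_center in the frame of tub between -0.17 and 0.17 m and z of cap_right_center in the frame of tub between 0 and 0.13 m and distance of each of round_bottle, square_bottle, vial, small_bottle from where it was at the start of the episode below 0.02 m and angle between each of round_bottle, square_bottle, vial, small_bottle's own z axis and vertical below 0.2 rad); the robot touches nothing.
It fails at once if a cap is lifted off the bench (its centre more than 38 mm above the bench surface) (height (world z) of any of cap_left_center, cap_middle_center, cap_right_center above 0.038 m).
It fails at once if a cap is pinched or pressed hard (more than 15 N from the fingers) (contact force between the fingers and cap_left above 15 N or contact force between the fingers and cap_middle above 15 N or contact force between the fingers and cap_right above 15 N).
It fails at once if a bottle is shifted more than 20 mm or tipped more than 0.3 rad (distance of any of round_bottle, square_bottle, vial, small_bottle from where it was at the start of the episode above 0.02 m or angle between any of round_bottle, square_bottle, vial, small_bottle's own z axis and vertical above 0.3 rad).
It also fails if it takes over 64 s, if anything falls off the work surface, if the arm or the gripper's body presses on something with over 40 N, if the wrist force passes 120 N, or if a joint passes its speed limit or range.

## Working session

There is one attempt and no reset: what is moved stays moved. The work goes in short steps, Python scripts to look and compute and a tool call to move; the robot and the scene stay as the last step left them, time stands still between calls to the robot, and variables do not carry over. Pictures are saved under pics/ and viewed, at most 10 in all, crops included, and the job is handed in when it is done.

Besides the shell and the picture viewer there is one more tool, called as a command line: name --pt "numbers of a row" for each row, then --argument value for the rest. send_rows: Moves the arm, as the interface text tells. Its arguments: {"type":"object","properties":{"deltas":{"type":"array"},"squeeze":{"type":"number"}},"required":["deltas"]}

```bash
mkdir -p pics
python3 - <<'E'
from workcell import readout,cams
import cv2,numpy as np
print(readout.sense())
for n in("scene","top"):
    c=cams.camera(n); cv2.imwrite(f"pics/{n}0.png",c["color"][:,:,::-1]); np.savez(f"{n}0.npz",**c)
    print(n,{k:c[k] for k in c if k!="color"})
E
```

```text
{'t': 0.0, 'qpos': array([-1.24621479,  0.52201965, -0.03633082,  1.59996884,  0.02121536,
        1.02110034, -0.1128205 ]), 'qvel': array([-0.00160232,  0.00070063,  0.0001608 ,  0.00047674, -0.00186022,
       -0.0023047 , -0.00158747]), 'joint_efforts': array([-1.26643583e-03, -9.27082586e+01,  1.97951742e+00, -3.69925940e+01,
        1.77693728e-02,  8.20779271e-03, -5.63801404e-05]), 'tcp_pos': array([0.24029102, 0.57661584, 0.23073621]), 'tool_rot': array([-6.16107933e-01, -3.08045475e+00,  1.73280220e-03]), 'contact_force': array([1.45109081, 0.22577216, 0.00496829]), 'ft_torque': array([-0.02484326, -0.0336756 , -0.00685801]), 'grasp_force': 0.0, 'opening': 0.08531124704237494}
scene {'fx': 377.9429349598702, 'fy': 377.9429349598702, 'cx': 320.71211852052005, 'cy': 195.60960853553664, 'extrinsics': array([[-0.17284343,  0.98493585,  0.00514996,  0.1215019 ],
       [-0.82113809, -0.14698258,  0.55147834,  0.51364009],
       [ 0.54392774,  0.09109058,  0.83417331, -1.2229096 ],
       [ 0.        ,  0.        ,  0.        ,  1.        ]])}
top {'fx': 491.442374975662, 'fy': 491.442374975662, 'cx': 310.5076056657839, 'cy': 198.77395822847285, 'extrinsics': array([[ 0.00882844, -0.99994636,  0.00541613, -0.00634421],
       [ 0.98732664,  0.00957505,  0.15841222, -0.56722992],
       [-0.15845558,  0.00394896,  0.98735821, -1.15215772],
       [ 0.        ,  0.        ,  0.        ,  1.        ]])}
```

View pics/scene0.png

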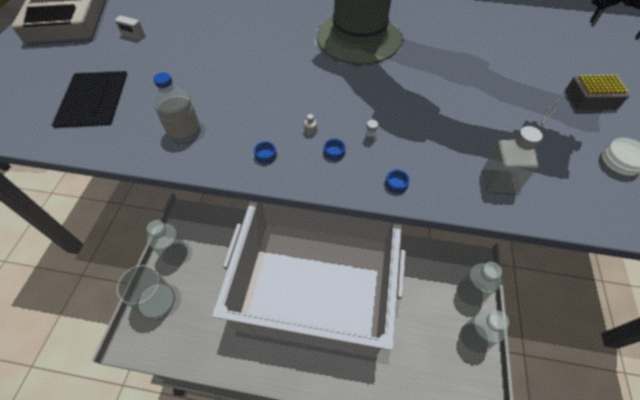

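View pics/top0.png

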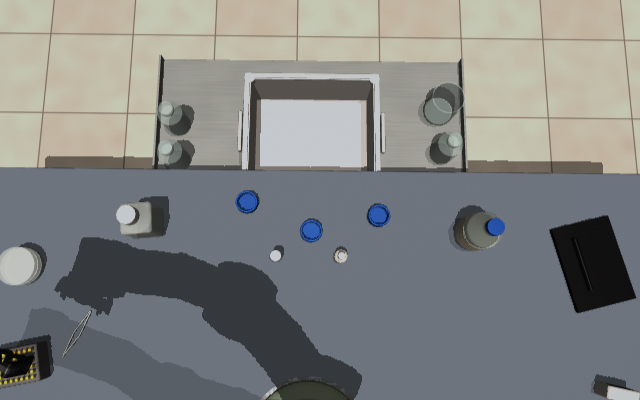

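The top view shows three blue caps at (247,202), (311,230) and (378,215), with the vial at (275,256) and the small bottle at (341,256). The square bottle is near (135,215) and the round bottle near (478,230). The edge lies at about row 170, and the tub rim spans columns 245–380. The scene view agrees with this. Next I'll measure.

```bash
cat > h.py <<'E'
import numpy as np,cv2
def ray(c,u,v):
    E=c["extrinsics"];R=E[:3,:3];o=-R.T@E[:3,3]
    return o,R.T@np.array([(u-c["cx"])/c["fx"],-(v-c["cy"])/c["fy"],-1.])
def onz(c,u,v,z):
    o,d=ray(c,u,v);return (o+d*(z-o[2])/d[2]).round(4)
def caps(c,z=.027):
    h=cv2.cvtColor(np.ascontiguousarray(c["color"]),cv2.COLOR_RGB2HSV)
    m=cv2.inRange(h,(105,130,40),(130,255,255))
    cs,_=cv2.findContours(m,cv2.RETR_EXTERNAL,cv2.CHAIN_APPROX_NONE)
    out=[]
    for k in cs:
        if cv2.contourArea(k)<60: continue
        P=np.array([onz(c,u,v,z)[:2] for u,v in k[:,0]],np.float32)
        (cx,cy),r=cv2.minEnclosingCircle(P); M=cv2.moments(k)
        out.append((round(M['m10']/M['m00'],1),round(M['m01']/M['m00'],1),round(cx,4),round(cy,4),round(2*r,4)))
    return out
E
python3 - <<'E'
from h import *
for n in("scene","top"):
    c=dict(np.load(f"{n}0.npz"));print(n)
    for k in caps(c):print(k)
c=dict(np.load("top0.npz"))
for n,u,v,z in[("vial",275,256,.057),("sb",341,256,.056),("sqcap",126,214,.168),("rbcap",496,227,.176),("edgeL",247,169,0),("edgeM",311,170,0),("edgeR",378,171,0),
 ("rimLfar",245,74,-.04),("rimRfar",379,75,-.04),("rimLnear",243,168,-.04),("rimRnear",381,170,-.04),("floorL",260,168,-.196),("floorR",367,170,-.196)]:print(n,onz(c,u,v,z))
c=dict(np.load("scene0.npz"))
for n,u,v,z in[("vial",372,126,.057),("sb",310,119,.056),("sqcap",530,134,.168),("rbcap",163,79,.176),("edge",250,203,0),("edge",400,213,0),("rimfarL",217,313,-.04),("rimfarR",392,348,-.04)]:print(n,onz(c,u,v,z))
i=cv2.imread("pics/top0.png")[150:290,90:530];cv2.imwrite("pics/crop.png",cv2.resize(i,None,fx=1.8,fy=1.8,interpolation=cv2.INTER_CUBIC))
E
```

```text
scene
(396.9, 180.5, 0.5731, 0.1562, 0.0655)
(264.6, 151.5, 0.5417, -0.164, 0.0671)
(334.1, 148.5, 0.5037, -0.0012, 0.0664)
(162.0, 79.1, 0.3379, -0.5177, 0.0653)
top
(310.7, 230.4, 0.4922, -0.0025, 0.0558)
(495.1, 226.6, 0.507, -0.4541, 0.048)
(378.3, 215.1, 0.5313, -0.1679, 0.0572)
(246.6, 201.6, 0.5617, 0.1562, 0.0567)
vial [0.4274 0.0818 0.057 ]
sb [ 0.4288 -0.0746  0.056 ]
sqcap [0.5102 0.3991 0.168 ]
rbcap [ 0.4886 -0.4002  0.176 ]
edgeL [0.6499 0.1615 0.    ]
edgeM [ 0.649  -0.0019  0.    ]
edgeR [ 0.6481 -0.1731  0.    ]
rimLfar [ 0.923   0.1798 -0.04  ]
rimRfar [ 0.9242 -0.185  -0.04  ]
rimLnear [ 0.6614  0.1773 -0.04  ]
rimRnear [ 0.6596 -0.1868 -0.04  ]
floorL [ 0.6968  0.1483 -0.196 ]
floorR [ 0.694  -0.1687 -0.196 ]
vial [0.441  0.0816 0.057 ]
sb [ 0.4438 -0.0729  0.056 ]
sqcap [0.5151 0.3971 0.168 ]
rbcap [ 0.4981 -0.3932  0.176 ]
edge [ 0.6767 -0.1699  0.    ]
edge [0.6428 0.1721 0.    ]
rimfarL [ 0.9218 -0.1762 -0.04  ]
rimfarR [ 0.9275  0.1804 -0.04  ]
```

View pics/crop.png

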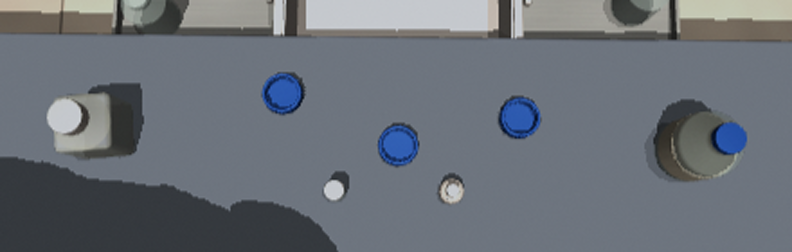

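Caps, from the top view: left (0.562, 0.156), middle (0.492, -0.003), right (0.531, -0.168). The edge is at x = 0.65. The tub is centred at y ≈ -0.003, so its inside runs about -0.17 to 0.165. The outer two caps have to be swept diagonally inward, cradled between the part-open fingers.

send_rows --pt "0 0 0 0 0 0.146 36" --pt "-46 -21.5 0 0 0 0 36" --pt "-46 -21.5 0 0 0 0 36" --pt "-46 -21.5 0 0 0 0 36" --pt "-46 -21.5 0 0 0 0 36" --pt "-46 -21.5 0 0 0 0 36" --pt "-46 -21.5 0 0 0 0 36" --pt "-46 -21.5 0 0 0 0 36" --pt "-46 -21.5 0 0 0 0 36" --pt "-46 -21.5 0 0 0 0 36" --squeeze 20

```text
t: 1.35
tcp_pos: [0.4963, 0.1964, 0.2312]
tool_rot: [-0.839, -3.027, 0.0]
contact_force: [0.5, 0.1, 0.6]
opening: 0.036
grasp_force: 0.0
```

```bash
cat >> h.py <<'E'
def go(x,y,z):
    from workcell import readout
    from scipy.spatial.transform import Rotation as Ro
    s=readout.sense();R=Ro.from_rotvec(s["tool_rot"]).as_matrix()
    print("t",s["t"],"tcp",s["tcp_pos"].round(4),"yaw",np.degrees(np.arctan2(R[1,0],R[0,0])).round(1),"tilt",R[:,2].round(3),"open",round(s["opening"],4),"F",s["contact_force"].round(1))
    print("tool mm",(R.T@(np.array([x,y,z])-s["tcp_pos"])*1000).round(1))
E
python3 -c "
from h import *
go(.498,.195,.05);go(.498,.195,.013)"
```

```text
t 1.35 tcp [0.4963 0.1964 0.2312] yaw 149.0 tilt [-0. -0. -1.] open 0.036 F [0.5 0.1 0.6]
tool mm [ -2.2  -0.3 181.2]
t 1.35 tcp [0.4963 0.1964 0.2312] yaw 149.0 tilt [-0. -0. -1.] open 0.036 F [0.5 0.1 0.6]
tool mm [ -2.2  -0.3 218.2]
```

send_rows --pt "0 0 30 0 0 0 36" --pt "0 0 30 0 0 0 36" --pt "0 0 30 0 0 0 36" --pt "0 0 30 0 0 0 36" --pt "0 0 30 0 0 0 36" --pt "0 0 25 0 0 0 36" --pt "0 0 20 0 0 0 36" --pt "0 0 12 0 0 0 36" --pt "0 0 6 0 0 0 36" --pt "0 0 4 0 0 0 36"

```text
t: 2.6
tcp_pos: [0.4959, 0.198, 0.0144]
tool_rot: [0.839, 3.027, 0.0]
contact_force: [-0.3, 0.4, 0.6]
opening: 0.0358
grasp_force: 0.0
```

```bash
python3 -c "
from h import *
from workcell import cams
go(.498,.195,.013)
c=cams.camera('scene');cv2.imwrite('pics/s1.png',cv2.resize(c['color'][80:240,220:460,::-1],None,fx=3,fy=3,interpolation=2))"
```

```text
t 2.6 tcp [0.4959 0.198  0.0144] yaw 149.0 tilt [ 0.  0. -1.] open 0.0358 F [-0.3  0.4  0.6]
tool mm [-3.3 -1.5  1.4]
```

View pics/s1.png

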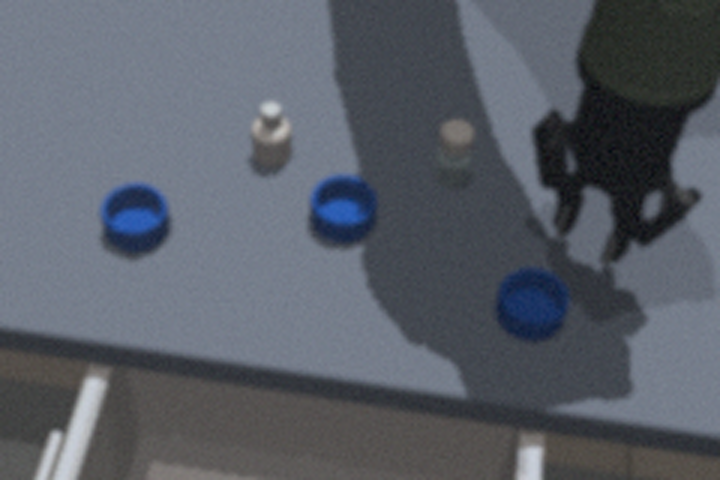

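The crop shows both fingertips down behind the left cap: tips at crop (565,225) and (615,250), cap at (533,300). They line up for the sweep, so I'll start slowly.

send_rows --pt "-10 -1 0 0 0 0 36" --pt "-10 -1 0 0 0 0 36" --pt "-10 0 0 0 0 0 36" --pt "-8 0 0 0 0 0 36" --pt "-6 0 0 0 0 0 36" --pt "-6 0 0 0 0 0 36" --pt "-6 0 0 0 0 0 36" --pt "-8 0 0 0 0 0 36" --pt "-10 0 0 0 0 0 36" --pt "-10 0 0 0 0 0 36"

```text
t: 3.9
tcp_pos: [0.5673, 0.1525, 0.0143]
tool_rot: [0.839, 3.027, -0.0]
contact_force: [-0.7, 0.6, 0.4]
opening: 0.0356
grasp_force: 0.1
```

```bash
python3 -c "
from h import *
from workcell import cams
go(.498,.195,.013)
c=cams.camera('scene')
print(caps(c))
cv2.imwrite('pics/s2.png',cv2.resize(c['color'][80:240,220:460,::-1],None,fx=3,fy=3,interpolation=2))"
```

```text
t 3.9 tcp [0.5673 0.1525 0.0143] yaw 149.0 tilt [ 0. -0. -1.] open 0.0356 F [-0.7  0.6  0.4]
tool mm [81.3  0.8  1.3]
[(386.8, 189.8, 0.602, 0.1344, 0.0661), (264.5, 151.6, 0.5428, -0.167, 0.0662), (334.1, 148.9, 0.5042, -0.0018, 0.0676), (161.9, 79.0, 0.3355, -0.5158, 0.0625)]
```

View pics/s2.png

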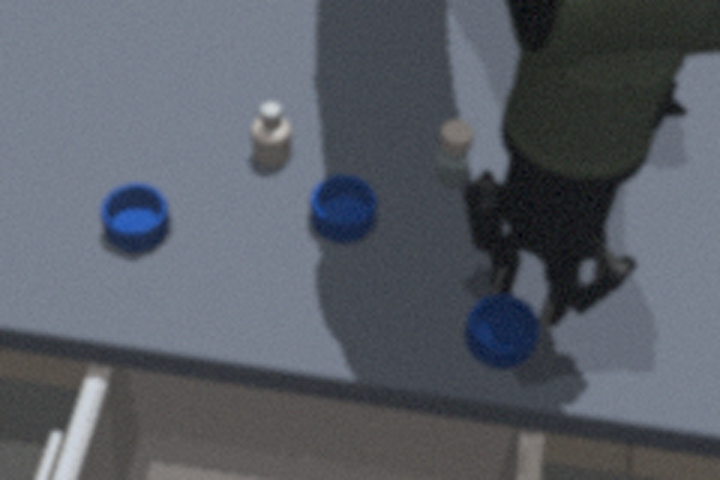

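The left cap sits in the cradle at crop (503,330) and is following. I'll take it over the edge.

send_rows --pt "-10 0 0 0 0 0 36" --pt "-12 0 0 0 0 0 36" --pt "-14 0 0 0 0 0 36" --pt "-16 0 0 0 0 0 36" --pt "-18 0 0 0 0 0 36" --pt "-20 0 0 0 0 0 36" --pt "-20 0 0 0 0 0 36" --pt "0 0 0 0 0 0 36" --pt "0 0 0 0 0 0 36" --pt "0 0 0 0 0 0 36"

```text
t: 5.2
tcp_pos: [0.6606, 0.0967, 0.0143]
tool_rot: [-0.838, -3.027, -0.0]
contact_force: [-0.1, -0.0, 0.0]
opening: 0.036
grasp_force: 0.0
```

```bash
python3 -c "
from h import *
from workcell import cams
go(.437,-.003,.12)
c=cams.camera('scene')
print(caps(c))
cv2.imwrite('pics/s3.png',cv2.resize(c['color'][80:360,180:460,::-1],None,fx=2,fy=2,interpolation=2))"
```

```text
t 5.2 tcp [0.6606 0.0967 0.0143] yaw 149.0 tilt [-0.  0. -1.] open 0.036 F [-0.1 -0.   0. ]
tool mm [ 140.5 -200.5 -105.7]
[(352.0, 247.2, 0.7596, 0.0764, 0.0415), (264.5, 151.7, 0.5436, -0.166, 0.0663), (334.1, 149.0, 0.5038, 0.0004, 0.0706), (162.0, 79.1, 0.3373, -0.5199, 0.0615)]
```

View pics/s3.png

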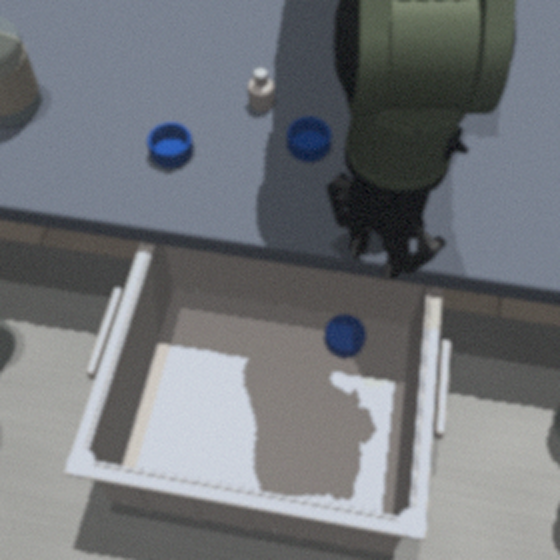

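The left cap is in the tub at crop (345,335). Next is the middle cap: raise, turn square to the edge, and move back behind it.

send_rows --pt "0 0 -30 0 0 0 36" --pt "0 0 -30 0 0 -0.18 36" --pt "0 0 -30 0 0 -0.18 36" --pt "0 0 -20 0 0 -0.181 36" --pt "37 -16.6 0 0 0 0 36" --pt "37 -16.6 0 0 0 0 36" --pt "37 -16.6 0 0 0 0 36" --pt "37 -16.6 0 0 0 0 36" --pt "37 -16.6 0 0 0 0 36" --pt "37 -16.6 0 0 0 0 36"

```text
t: 6.5
tcp_pos: [0.4377, -0.0037, 0.1245]
tool_rot: [-0.001, 3.141, -0.0]
contact_force: [0.7, -0.4, 0.8]
opening: 0.0359
grasp_force: 0.0
```

```bash
python3 -c "
from h import *
go(.435,-.003,.014)"
```

```text
t 6.5 tcp [ 0.4377 -0.0037  0.1245] yaw -180.0 tilt [ 0. -0. -1.] open 0.0359 F [ 0.7 -0.4  0.8]
tool mm [  2.7   0.7 110.5]
```

Before descending I'll check that the gripper's outer linkages clear the vial and the small bottle.

```bash
python3 -c "
from h import *
c=dict(np.load('scene0.npz'));p=np.array([.4959,.198,.0144]);n=np.array([-.857,.515,0]);y=np.array([.515,.857,0])
for u,v in[(565,230),(610,258),(697,195),(690,210),(645,242),(537,130),(548,185),(560,200)]:
    o,d=ray(c,220+u/3,80+v/3);q=o+d*((p-o)@n)/(d@n);print(u,v,((q-p)@y*1000).round(),(q[2]*1000).round())
"
```

```text
565 230 -20.0 14.0
610 258 24.0 13.0
697 195 67.0 123.0
690 210 66.0 106.0
645 242 45.0 51.0
537 130 -66.0 98.0
548 185 -45.0 50.0
560 200 -32.0 42.0
```

send_rows --pt "-4 4 0 0 0 0 28" --pt "0 0 10 0 0 0 28" --pt "0 0 16 0 0 0 28" --pt "0 0 18 0 0 0 28" --pt "0 0 18 0 0 0 28" --pt "0 0 16 0 0 0 28" --pt "0 0 14 0 0 0 28" --pt "0 0 10 0 0 0 28" --pt "0 0 6 0 0 0 28" --pt "0 0 2 0 0 0 28"

```text
t: 7.75
tcp_pos: [0.443, 0.0007, 0.0141]
tool_rot: [0.0, -3.141, 0.0]
contact_force: [-0.5, 0.2, 0.8]
opening: 0.0282
grasp_force: 0.0
```

```bash
python3 -c "
from h import *
from workcell import cams
go(.66,.0,.014)
c=cams.camera('scene')
print(caps(c))
cv2.imwrite('pics/s4.png',cv2.resize(c['color'][80:240,220:460,::-1],None,fx=3,fy=3,interpolation=2))"
```

```text
t 7.75 tcp [0.443  0.0007 0.0141] yaw -180.0 tilt [-0. -0. -1.] open 0.0282 F [-0.5  0.2  0.8]
tool mm [-2.17e+02 -7.00e-01  1.00e-01]
[(352.1, 247.3, 0.7586, 0.0755, 0.0402), (264.7, 151.7, 0.5447, -0.168, 0.068), (334.0, 148.8, 0.5031, -0.0017, 0.0686), (161.9, 79.1, 0.3359, -0.5155, 0.0634)]
```

View pics/s4.png

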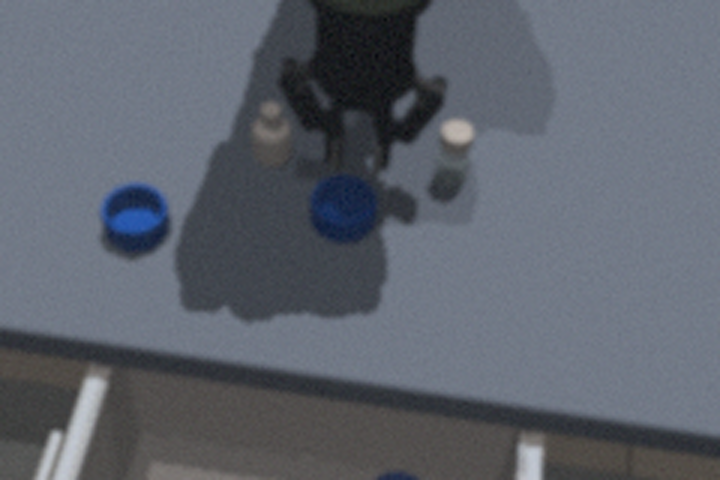

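Small bottle (270,135) and vial (456,150) haven't moved, and the fingers are behind the middle cap at (343,208). Pushing it straight ahead.

send_rows --pt "-5 0 0 0 0 0 28" --pt "-6 0 0 0 0 0 28" --pt "-6 0 0 0 0 0 28" --pt "-6 0 0 0 0 0 28" --pt "-8 0 0 0 0 0 28" --pt "-10 0 0 0 0 0 28" --pt "-11 0 0 0 0 0 28" --pt "-12 0 0 0 0 0 28" --pt "-12 0 0 0 0 0 28" --pt "-12 0 0 0 0 0 28"

```text
t: 9.05
tcp_pos: [0.5318, 0.0007, 0.0143]
tool_rot: [0.0, -3.142, -0.0]
contact_force: [-0.8, 0.1, 0.2]
opening: 0.028
grasp_force: 0.2
```

```bash
python3 -c "
from h import *
from workcell import cams
go(.66,.0,.014)
print(caps(cams.camera('scene')))"
```

```text
t 9.05 tcp [0.5318 0.0007 0.0143] yaw -180.0 tilt [-0.  0. -1.] open 0.028 F [-0.8  0.1  0.2]
tool mm [-128.2   -0.7    0.3]
[(352.2, 247.1, 0.7596, 0.0756, 0.0401), (331.3, 172.1, 0.5752, 0.0024, 0.0665), (264.7, 151.7, 0.5436, -0.1669, 0.0698), (162.0, 79.1, 0.3363, -0.5165, 0.0618)]
```

Cap at y ≈ 0.002 and cradled. Carrying on over the edge.

send_rows --pt "-14 0 0 0 0 0 28" --pt "-15 0 0 0 0 0 28" --pt "-16 0 0 0 0 0 28" --pt "-18 0 0 0 0 0 28" --pt "-20 0 0 0 0 0 28" --pt "-20 0 0 0 0 0 28" --pt "-20 0 0 0 0 0 28" --pt "0 0 0 0 0 0 28" --pt "0 0 0 0 0 0 28" --pt "0 0 0 0 0 0 28"

```text
t: 10.35
tcp_pos: [0.6536, 0.0007, 0.0143]
tool_rot: [0.0, -3.141, 0.0]
contact_force: [0.0, -0.3, 0.7]
opening: 0.0285
grasp_force: 0.0
```

```bash
python3 -c "
from h import *
from workcell import cams
go(.465,-.210,.12)
print(caps(cams.camera('scene')));print(caps(cams.camera('top')))"
```

```text
t 10.35 tcp [0.6536 0.0007 0.0143] yaw -180.0 tilt [-0. -0. -1.] open 0.0285 F [ 0.  -0.3  0.7]
tool mm [ 188.7 -210.6 -105.6]
[(351.7, 245.6, 0.7593, 0.0744, 0.04), (326.4, 239.7, 0.7527, 0.0199, 0.0429), (264.6, 151.7, 0.5436, -0.167, 0.0697), (161.9, 79.0, 0.3383, -0.5192, 0.0639)]
[(494.9, 226.6, 0.507, -0.4541, 0.048), (383.8, 213.1, 0.5339, -0.1752, 0.0533)]
```

The middle cap is in the tub as well. Now the right cap, approached at +29° yaw.

send_rows --pt "0 0 -30 0 0 0 36" --pt "0 0 -30 0 0 -0.168 36" --pt "0 0 -30 0 0 -0.169 36" --pt "0 0 -18 0 0 -0.169 36" --pt "44 -14.6 0 0 0 0 36" --pt "44 -14.6 0 0 0 0 36" --pt "44 -14.6 0 0 0 0 36" --pt "44 -14.6 0 0 0 0 36" --pt "44 -14.6 0 0 0 0 36" --pt "44 -14.6 0 0 0 0 36"

```text
t: 11.7
tcp_pos: [0.4643, -0.205, 0.1225]
tool_rot: [-0.787, 3.041, -0.001]
contact_force: [0.9, -1.2, 0.3]
opening: 0.0361
grasp_force: 0.0
```

```bash
python3 -c "
from h import *
go(.465,-.204,.014)"
```

```text
t 11.7 tcp [ 0.4643 -0.205   0.1225] yaw -151.0 tilt [ 0. -0. -1.] open 0.0361 F [ 0.9 -1.2  0.3]
tool mm [ -1.    0.6 108.5]
```

send_rows --pt "0 0 12 0 0 0 36" --pt "0 0 16 0 0 0 36" --pt "0 0 18 0 0 0 36" --pt "0 0 18 0 0 0 36" --pt "0 0 16 0 0 0 36" --pt "0 0 12 0 0 0 36" --pt "0 0 8 0 0 0 36" --pt "0 0 6 0 0 0 36" --pt "0 0 2 0 0 0 36" --pt "0 0 0 0 0 0 36"

```text
t: 12.95
tcp_pos: [0.4657, -0.204, 0.0144]
tool_rot: [-0.787, 3.041, -0.0]
contact_force: [0.6, -0.7, 0.3]
opening: 0.036
grasp_force: 0.0
```

```bash
python3 -c "
from h import *
from workcell import cams
go(.531,-.168,.014)
c=cams.camera('scene')
print(caps(c))
cv2.imwrite('pics/s5.png',cv2.resize(c['color'][80:360,140:420,::-1],None,fx=2,fy=2,interpolation=2))"
```

```text
t 12.95 tcp [ 0.4657 -0.204   0.0144] yaw -151.0 tilt [ 0. -0. -1.] open 0.036 F [ 0.6 -0.7  0.3]
tool mm [-74.6  -0.2   0.5]
[(352.2, 246.9, 0.7597, 0.0753, 0.04), (326.2, 240.0, 0.7521, 0.0228, 0.0421), (264.6, 151.8, 0.5451, -0.168, 0.0687), (162.0, 79.0, 0.3375, -0.5161, 0.0638)]
```

View pics/s5.png

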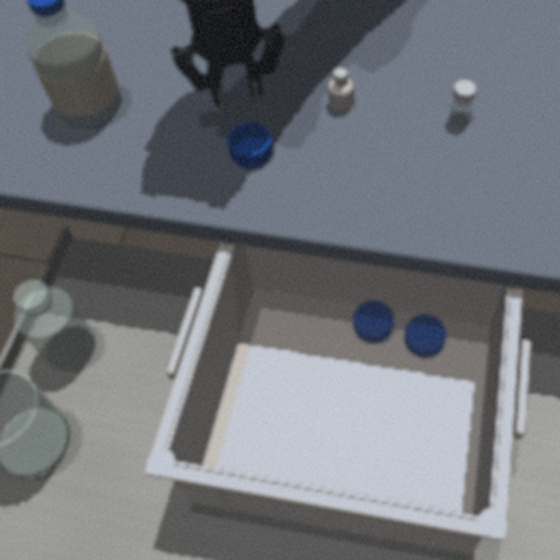

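Two caps lie in the tub at (373,320) and (425,335). The fingers are behind the right cap at (250,145), and the bottles haven't moved. Pushing.

send_rows --pt "-10 0 0 0 0 0 36" --pt "-10 0 0 0 0 0 36" --pt "-8 0 0 0 0 0 36" --pt "-6 0 0 0 0 0 36" --pt "-6 0 0 0 0 0 36" --pt "-6 0 0 0 0 0 36" --pt "-7 0 0 0 0 0 36" --pt "-8 0 0 0 0 0 36" --pt "-10 0 0 0 0 0 36" --pt "-10 0 0 0 0 0 36"

```text
t: 14.25
tcp_pos: [0.5371, -0.1642, 0.0143]
tool_rot: [-0.787, 3.041, 0.0]
contact_force: [0.6, -0.9, -0.4]
opening: 0.0358
grasp_force: 0.1
```

```bash
python3 -c "
from h import *
from workcell import cams
go(.66,-.095,.014)
print(caps(cams.camera('scene')))"
```

```text
t 14.25 tcp [ 0.5371 -0.1642  0.0143] yaw -151.0 tilt [ 0.  0. -1.] open 0.0358 F [ 0.6 -0.9 -0.4]
tool mm [-141.1    0.9    0.3]
[(352.3, 247.1, 0.7586, 0.0755, 0.0402), (326.2, 240.0, 0.7513, 0.0197, 0.0396), (270.5, 162.6, 0.5741, -0.1454, 0.068), (162.0, 79.1, 0.3355, -0.5158, 0.0625)]
```

Following well. Another ~140 mm takes it over the edge.

send_rows --pt "-11 0 0 0 0 0 36" --pt "-13 0 0 0 0 0 36" --pt "-15 0 0 0 0 0 36" --pt "-17 0 0 0 0 0 36" --pt "-18 0 0 0 0 0 36" --pt "-20 0 0 0 0 0 36" --pt "-20 0 0 0 0 0 36" --pt "-20 0 0 0 0 0 36" --pt "0 0 0 0 0 0 36" --pt "0 0 0 0 0 0 36"

```text
t: 15.55
tcp_pos: [0.6533, -0.0998, 0.0141]
tool_rot: [0.786, -3.041, 0.0]
contact_force: [-0.5, 0.4, 0.8]
opening: 0.0357
grasp_force: 0.0
```

send_rows --pt "0 0 -10 0 0 0 36" --pt "0 0 -20 0 0 0 36" --pt "0 0 -30 0 0 0 36" --pt "0 0 -30 0 0 0 36" --pt "0 0 -30 0 0 0 36" --pt "0 0 -20 0 0 0 36" --pt "0 0 -10 0 0 0 36" --pt "0 0 0 0 0 0 36" --pt "0 0 0 0 0 0 36" --pt "0 0 0 0 0 0 36"

```text
t: 16.8
tcp_pos: [0.6532, -0.0996, 0.1634]
tool_rot: [0.786, -3.04, -0.001]
contact_force: [0.8, -0.8, -0.0]
opening: 0.036
grasp_force: 0.0
```

```bash
python3 -c "
from h import *
from workcell import cams
go(.66,-.095,.014)
c=cams.camera('scene')
print(caps(c,-.17))
cv2.imwrite('pics/s6.png',cv2.resize(c['color'][60:360,100:560,::-1],None,fx=1.7,fy=1.7,interpolation=2))"
```

```text
t 16.8 tcp [ 0.6532 -0.0996  0.1634] yaw -151.0 tilt [-0.001  0.    -1.   ] open 0.036 F [ 0.8 -0.8 -0. ]
tool mm [ -8.3   0.6 149.4]
[(352.3, 246.9, 0.6621, 0.0787, 0.0514), (326.4, 238.7, 0.6526, 0.0062, 0.0521), (293.4, 236.0, 0.6599, -0.0804, 0.0554), (162.0, 79.0, 0.1245, -0.6821, 0.0816)]
```

View pics/s6.png

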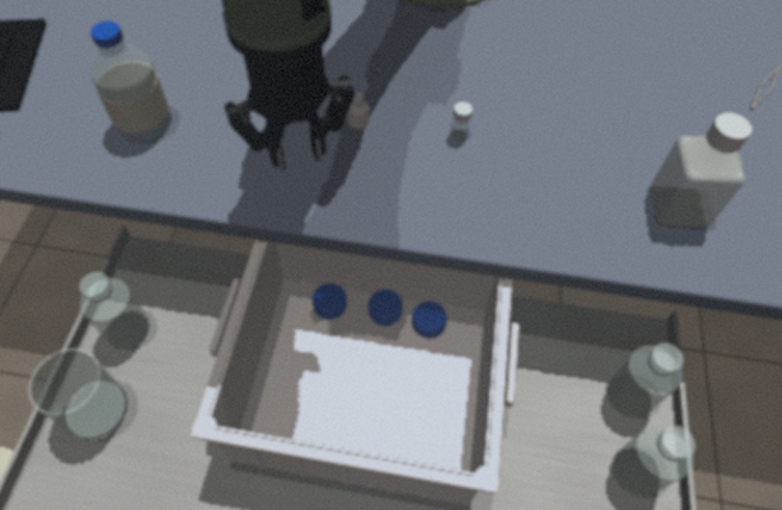

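All three caps lie at rest on the tub floor at (330,300), (385,307) and (429,319). All four bottles are standing, and the arm is clear.

```bash
python3 -c "
from workcell import arm
print(arm.job_done())"
```

```text
the job is handed in; nothing more can be done
None
```

All three caps were swept over the edge into the wash tub with all four bottles still standing in place, and the job was handed in after about 17 s of the 64 s allowed; no verdict was returned.

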